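Re-tension the cam clamp that holds a tray for polishing

ROBOT

A 6-joint arm with a two-finger parallel gripper is mounted at the origin on the work surface. World frame = base frame: x ahead of the robot, y to its left, z up, the work surface at z = 0. Lengths are in m, angles in degrees, forces in N, time in s.
With the tool pointing down it reaches from about 0.35 to 0.975 m from the base axis. Payload 4.9 kg.
Tool frame: the origin (TCP) lies at the very end of the fingers, on their centre line; the grasp point (between the pads) lies 19 mm behind it; z points along the fingers, y is the line along which they close (so a half turn about z gives the same grasp; the last joint's range is limited). The gripper opens to 85 mm and grips with 20 to 120 N. Pads are 22 mm wide; open, the fingers measure 114 mm over their backs; the gripper's body (76 mm by 85 mm) begins 54 mm behind the grasp point. The pads swing forward as they close: fully open they stand 13 mm farther back than shut.
Start: joints at [62.223, 3.019, 92.412, -0, 84.569, -6.818], TCP at [0.224, 0.584, 0.231] pointing down, gripper open.
Joint ranges: [-172.51, 172.51], [-57.92, 126.97], [3.15, 148.05], [-58.71, 238.71], [5.1, 150.11], [-179.66, 179.66]. Speed limits (degrees/s): [147.25, 147.25, 180, 180, 180, 180].

INTERFACE

Orientations are given as a 3x3 rotation matrix whose columns are the frame's x, y, z axes.
In Python, from rig import bot, optics gives the robot as it stands. The module is installed in compiled form; this text tells all that it offers.
- The arm moves only by the shell command python3 -m jog 'ROWS' [FORCE]. ROWS is JSON, a list that holds one entry, the list of rows, each a list of 7 numbers: the shift along the world's x, y, z in m, then the turn, a rotation vector about the world's x, y, z in degrees, then the closure, from -1 (fully open) to 1 (shut). A call has 1 to 12 rows; each row shifts and turns the commanded pose from where the row before left it; what a row does not reach is not made up. A row lasts 1/8 s, in which the tool goes at most 62.5 mm and 10.7 degrees, less where a joint would pass 70% of its speed; a pose out of reach is approached as far as the arm can. A call with a gripper value outside its range is refused whole. The fingers move at their own pace and stop on an object; FORCE is the grip in N (left out, the last holds). Time passes only in rows, so rows that do not move let the fingers close. It gives the time, the measured TCP pose, the force, the opening and the grip force at its end, in the units of the state.
- bot.observe(): the state, without advancing time (a new reading comes with each control period).
- optics.grab_frame(name): name is "side" or "top" or "wrist"; returns a dict with "frame" (384x512x3 uint8, blue, green, red), "range_z" (384x512 float32, m along the optical axis (not along the pixel's ray), 0 where there is no reading), "fovy" (degrees; the focal length in pixels is half the picture's height over the tangent of half this angle, whatever the lens; pixels are square), "cx", "cy" (the principal point, pixels), "origin" and "orientation" of the camera in the world. Camera axes: x right, y down, z forward; pixel columns grow to the right and rows downward; lengths in m; the calibration is good to about 2 mm. A picture is of the moment at which its call begins.
- bot.hand_in(): hands the job in; it is judged then, once.
The state is a dict: "t": time; "joint_positions": joint angles; "joint_velocities": joint speeds; "joint_torque": joint torques, N m; "eef_pos": TCP position; "tcp_rot": TCP orientation; "force": force on the tool from outside, world axes, zero at the start; "torque": the same for the moment, N m; "opening": finger opening in m; "finger_force": force on a finger pad.
Only numpy, scipy, OpenCV 4.12 (cv2) and the standard library are available. Lean on these libraries where they do the work, as an engineer would, in place of code of your own. Each camera call takes 0.05 s, during which the arm holds its last target. There are 200 camera calls.

TASK

The clamp on the polishing bench is too slack to hold the metal tray. Flip its cam lever up to open, then turn the adjusting nut clockwise (seen from above) until its pointer stands at the small upright index pin, and flip the lever fully down again so that the clamp grips the tray's rim. Do not shift the index pin, and leave the tray and the wrench and flap wheel beside the clamp where they lie.

Things in the scene. Friction and masses are not known exactly. Their poses are not given: they have to be found in the camera images.
- clamp: The steel strap clamp, bolted to the bench (it may be placed and turned differently each time). Origin on the bench under the nut's axis; z up. A horizontal strap runs along its y: the cam lever's bracket is at y = -100 mm, the nut at 0 on top of the strap's nose, with the tray's rim under it. The foot plate spans x +-45, y -120 to +8 mm and is 12 mm high; nothing of it lies below the lever's arm beyond y = -120 mm.
- cam_lever (a joint): Angle of the cam lever, a flat steel bar: 0 = closed, lying level and pointing along the clamp's -y; grows as its free end is lifted, 1.57 = straight up, stop at 1.6. It has friction and stays where it is left (about 2 N at the grip point moves it, some more when the clamp is under tension). Opening it raises strap, nut, dial and index pin by 4 mm per rad.
- lever_hinge (a point): Point on the lever's hinge, 50 mm above the bench; the hinge axis is level, along the clamp's x. Its bracket cheeks are 33 mm apart outside and 62 mm high.
- lever_grip (a point): Middle of the lever's paddle end, 85 mm from the hinge. The bar here is 18 mm wide (along the clamp's x) and 12 mm thick; the bar ends 22 mm beyond this point. When closed it is 50 mm above the bench with free space below.
- adjusting_nut (a joint): Angle of the adjusting nut about its vertical axis; grows clockwise seen from above; at 0 its pointer points along the clamp's +y, at 1.57 along +x. Starts at 0 to 0.25, stops at -0.05 and 2.4. Friction about 0.14 N m, stays where it is left. Turning it clockwise lowers the clamp's foot by 3 mm per rad and so sets the tension; the nut itself stays at its height.
- nut_grip (a point): On the nut's axis, 28 mm above the dial. The nut's grip is an upright bar 15 mm thick, 44 mm long (along the pointer), its top 12 mm above this point and its underside 18 mm below it; below that a pointer plate and round boss stand on the dial (disc of 56 mm radius). Pinch the bar across its 15 mm.
- pointer_tip (a point): Tip of the nut's pointer, 46 mm from the nut's axis and 9 mm above the dial; the pointer sticks out from under one end of the bar.
- index_pin (a point): The index pin, 7 mm thick and 7 mm high, standing on the dial 50 mm from the nut's axis on a stiff collar; this point is on its top. The nut must be turned clockwise 0.7 to 1.45 rad to reach it.
- foot: The clamp's sprung rubber foot, 18 mm across, on a threaded spindle under the nut, above the tray's rim; origin at its underside. With the lever closed it starts about 1 mm above the rim; with the nut set to the pin and the lever closed it presses on the rim.
- tray: Shallow aluminium tray 230 x 190 mm (x, y), 30 mm high, with a 22 mm flat rim, standing loose on the bench with one long rim on the clamp's anvil. Origin under its centre. About 0.45 kg.
- wrench: Open-ended wrench 150 mm long, lying beside the clamp. Leave alone.
- flap_wheel: Small flap wheel, 48 mm across, 48 mm high with its upright spindle, beside the clamp. Leave alone.

How it is judged (in metres and radians):
On the way, in this order (a step that is already met when the one before it is completed fails the run):
1. the lever is flipped open before the nut is turned (value of joint cam_lever above 1 rad and distance of pointer_tip from where it was at the start of the episode below 0.015 m), for 0.1 s.
2. with the lever open, the nut's pointer is brought to the index pin (value of joint cam_lever above 0.8 rad and horizontal distance between pointer_tip and index_pin below 0.011 m), for 0.3 s.
3. the lever is flipped down again (value of joint cam_lever below 0.15 rad and horizontal distance between pointer_tip and index_pin below 0.011 m), for 0.2 s.
At the end, for the whole second after the job is handed in: The lever is fully down (within 0.15 rad), the pointer tip is within 11 mm of the index pin in plan (about 0.2 rad either way), the foot presses on the tray's rim with more than 1.5 N, the index pin is within 5 mm of where it was, and the tray lies flat within 20 mm of where it was (all of step 3 and contact force between foot and tray above 1.5 N and distance of tray from where it was at the start of the episode below 0.02 m and angle between tray's own z axis and vertical below 0.06 rad and distance of index_pin from where it was at the start of the episode below 0.005 m); the robot touches nothing.
It fails at once if the index pin is pushed round the dial (more than 10 mm from its start, of which up to 6.5 mm is its rise with the open lever) (distance of index_pin from where it was at the start of the episode above 0.01 m).
It fails at once if a bystander is moved by more than 30 mm (distance of any of wrench, flap_wheel from where it was at the start of the episode above 0.03 m).
It fails at once if the tray is shifted by more than 30 mm (distance of tray from where it was at the start of the episode above 0.03 m).
It also fails if it takes over 51 s, if anything falls off the work surface, if the arm or the gripper's body presses on something with over 40 N, if the wrist force passes 120 N, or if a joint passes its speed limit or range.

## Working session

There is one attempt and no reset: what is moved stays moved. The work goes in short steps, Python scripts to look and compute and a shell command to move; the robot and the scene stay as the last step left them, time stands still between calls to the robot, and variables do not carry over. Pictures are saved under pics/ and viewed, at most 10 in all, crops included, and the job is handed in when it is done.

```bash
mkdir -p pics
cat > h.py <<'E'
import numpy as np, cv2
from rig import bot, optics
def grab(n):
    f=optics.grab_frame(n); h=f["frame"].shape[0]
    f["f"]=h/2/np.tan(np.radians(f["fovy"])/2); f["R"]=np.array(f["orientation"]); f["o"]=np.array(f["origin"]); return f
def cloud(f):
    z=f["range_z"]; v,u=np.mgrid[:z.shape[0],:z.shape[1]]
    p=np.stack([(u-f["cx"])/f["f"]*z,(v-f["cy"])/f["f"]*z,z],-1)
    return p@f["R"].T+f["o"]
def ray(f,u,v,h):
    d=f["R"]@np.array([(u-f["cx"])/f["f"],(v-f["cy"])/f["f"],1]); return f["o"]+d*(h-f["o"][2])/d[2]
E
python3 - <<'E'
from h import *
for n in("top","side"):
    f=grab(n); cv2.imwrite(f"pics/{n}0.png",f["frame"]); np.savez(f"{n}0.npz",**f)
    print(n,f["o"],f["R"].round(3).tolist(),f["f"],f["cx"],f["cy"])
s=bot.observe();print(s["t"],s["eef_pos"],s["tcp_rot"],s["opening"])
E
```

```text
top [0.49341519 0.00197513 0.81684721] [[0.007, -0.995, 0.095], [-1.0, -0.007, 0.001], [-0.0, -0.095, -0.995]] 394.5457246303486 259.0207046358321 192.76317418682734
side [0.36000827 0.76131922 0.54698129] [[-0.966, -0.135, 0.221], [-0.259, 0.51, -0.82], [-0.002, -0.85, -0.527]] 475.75126655104566 244.1818888341543 186.5321469897561
0.1 [0.22327767 0.58314891 0.23016392] [[-9.33836321e-01  3.57699511e-01 -8.85974033e-04]
 [ 3.57700538e-01  9.33834829e-01 -1.68456781e-03]
 [ 2.24784328e-04 -1.89002399e-03 -9.99998189e-01]] 0.08527109238311589
```

View pics/top0.png

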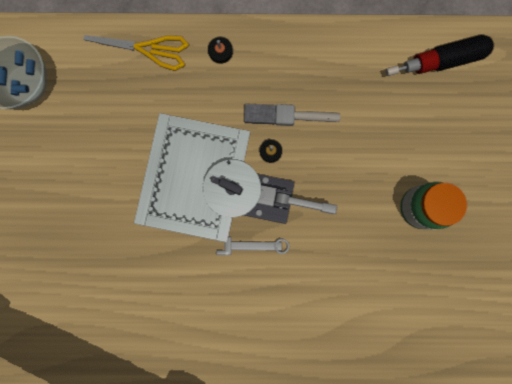

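View pics/side0.png

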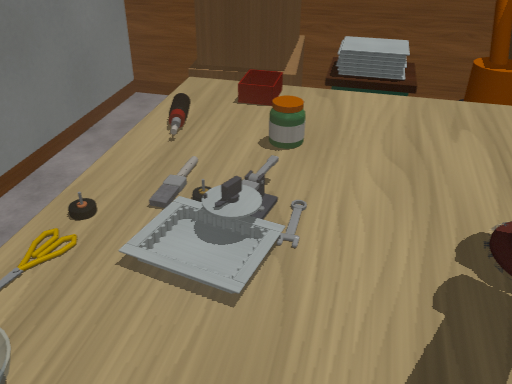

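The top view shows the dial at about (231,188), the nut bar near (228,185), and the lever running from (283,198) to (335,209). The wrench is at (255,246) and the flap wheel at (270,150). The side view agrees, with the dial at (233,200) and the lever end at (275,160).

Run:
```python
from h import *
f=dict(np.load("top0.npz")); P=cloud(f); np.set_printoptions(precision=4,suppress=True)
z=P[...,2]
sub=z[150:220,200:260]; print("hist",np.histogram(sub,bins=np.arange(0,.16,.005)))
c=cv2.resize(f["frame"][140:230,190:345],None,fx=5,fy=5,interpolation=cv2.INTER_CUBIC); cv2.imwrite("pics/crop0.png",c)
# dial circle
box=np.zeros(z.shape,bool); box[140:230,190:270]=1
for hs in np.arange(.06,.12,.005):
    m=box&(abs(z-hs)<.0025)
    if m.sum()>300: print(hs,m.sum(),np.median(z[m]),cv2.minEnclosingCircle(P[m][:,:2].astype(np.float32)))
# lever
m=np.zeros(z.shape,bool); m[185:225,292:345]=1; m&=z>.035
q=P[m]; print("lever",m.sum(),np.median(q[:,2]),cv2.minAreaRect(q[:,:2].astype(np.float32)),q[:,1].min())
# nut
m=box&(z>np.percentile(z[box],99)-.012); q=P[m]; print("nut",m.sum(),q[:,2].max(),cv2.minAreaRect(q[:,:2].astype(np.float32)))
```

```text
hist (array([ 897,  131,   95,   15,    3,  141,   39,    0,    0,    1,    2,
        113, 2122,   55,   89,    4,    6,    7,    2,   20,  177,    1,
          0,    0,    0,    0,    0,    0,    0,    0,    0]), array([0.   , 0.005, 0.01 , 0.015, 0.02 , 0.025, 0.03 , 0.035, 0.04 ,
       0.045, 0.05 , 0.055, 0.06 , 0.065, 0.07 , 0.075, 0.08 , 0.085,
       0.09 , 0.095, 0.1  , 0.105, 0.11 , 0.115, 0.12 , 0.125, 0.13 ,
       0.135, 0.14 , 0.145, 0.15 , 0.155]))
0.06 1353 0.061559796395465716 ((0.5710493326187134, 0.04521533101797104), 0.0658532977104187)
0.065 983 0.06327860146696973 ((0.5749899744987488, 0.053152285516262054), 0.05730738863348961)
lever 380 0.05439151656854535 ((0.5351906418800354, -0.06905442476272583), (0.048677217215299606, 0.15745505690574646), 13.282608985900879) -0.14884322137412606
nut 232 0.8168472094996964 ((0.546998143196106, 0.03046514093875885), (0.11807796359062195, 0.02808673121035099), 41.37961196899414)
```

View pics/crop0.png

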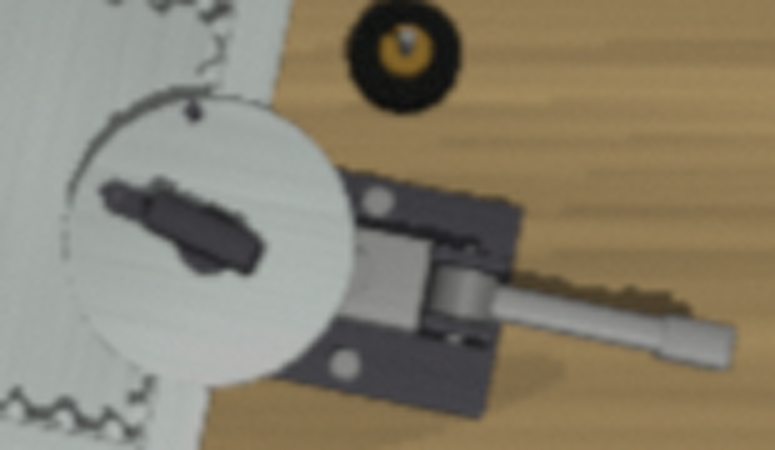

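The crop shows the dial centre at about (211,240), the index pin at (194,110), the pointer tip at (105,190) and the lever paddle at (700,340).

Run:
```python
from h import *
f=dict(np.load("top0.npz")); P=cloud(f); np.set_printoptions(precision=4,suppress=True)
z=P[...,2]
def pt(a,b,h): return ray(f,190+a/5-.4,140+b/5-.4,h)
v,u=np.mgrid[:384,:512]
m=(abs(z-.0625)<.004)&(v>140)&(v<230)&(u>195)&(u<262)
cs,_=cv2.findContours(cv2.morphologyEx(m.astype(np.uint8),cv2.MORPH_OPEN,np.ones((5,5))),0,1)
c=max(cs,key=cv2.contourArea); (eu,ev),ax,_=cv2.fitEllipse(cv2.convexHull(c)); print("ell",eu,ev,ax)
D=ray(f,eu,ev,.063); print("dial c",D, pt(211,240,.063))
L=pt(697,339,.056); L1=pt(505,303,.056); print("paddle",L, "end",pt(733,345,.056),"dir",(L-L1)/np.linalg.norm(L-L1))
pin=pt(194,110,.07);tip=pt(108,191,.072);print("pin",pin,np.linalg.norm((pin-D)[:2]),"tip",tip,np.linalg.norm((tip-D)[:2]))
m=(abs(z-.103)<.005)&(v>140)&(v<230)&(u>195)&(u<262); q=P[m][:,:2]; print("nutbar",cv2.minAreaRect(q.astype(np.float32)))
y=-(L-D)[:2];y/=np.linalg.norm(y);x=np.array([y[1],-y[0]]);print("clamp y",y,"x",x)
for n,p in(("pin",pin),("tip",tip)):
    d=(p-D)[:2];print(n,np.degrees(np.arctan2(d@x,d@y)))
q=pt(457,290,.062);print("hinge",q,np.linalg.norm((q-D)[:2]),"hinge expected",D[:2]-.1*y,"grip",D[:2]-.185*y)
```

```text
ell 232.1360626220703 188.00579833984375 (57.04231643676758, 58.283226013183594)
dial c [0.5741 0.0544 0.063 ] [0.5749 0.055  0.063 ]
paddle [ 0.5386 -0.1326  0.056 ] end [ 0.5364 -0.1465  0.056 ] dir [-0.1778 -0.9841  0.    ]
pin [0.6242 0.0618 0.07  ] 0.05061597685539959 tip [0.5924 0.0939 0.072 ] 0.04351782008422891
nutbar ((0.5747177600860596, 0.05497649312019348), (0.043551646173000336, 0.014951163902878761), 65.29227447509766)
clamp y [0.1866 0.9824] x [ 0.9824 -0.1866]
pin 70.86536242140961
tip 14.079787822959307
hinge [ 0.5564 -0.0396  0.062 ] 0.09564288529649163 hinge expected [ 0.5555 -0.0439] grip [ 0.5396 -0.1274]
```

```bash
python3 -m jog '[[[0.0245,-0.0545,0,0,0,-6.6,0],[0.0245,-0.0545,0,0,0,-6.6,0],[0.0245,-0.0545,0,0,0,-6.6,0],[0.0245,-0.0545,0,0,0,-6.6,0],[0.0245,-0.0545,0,0,0,-6.6,0],[0.0245,-0.0545,0,0,0,-6.6,0],[0.0245,-0.0545,0,0,0,-6.6,0],[0.0245,-0.0545,0,0,0,-6.6,0],[0.0245,-0.0545,0,0,0,-6.6,0],[0.0245,-0.0545,0,0,0,-6.6,0],[0.0245,-0.0545,0,0,0,-6.6,0],[0.0235,-0.0560,0,0,0,-7,0]]]' 20
```

```text
t: 1.6
eef_pos: [0.5168, -0.0737, 0.2309]
tcp_rot: [[0.187, 0.982, -0.0], [0.982, -0.187, 0.0], [0.0, -0.0, -1.0]]
force: [0.3, 0.8, 0.3]
opening: 0.0428
finger_force: 0.0
```

```bash
python3 -m jog '[[[0.024,-0.053,0,0,0,0,0],[0,0,-0.05,0,0,0,0],[0,0,-0.05,0,0,0,0],[0,0,0,0,0,0,0],[0,0,0,0,0,0,0]]]'
python3 - <<'E'
from h import *
f=grab("wrist"); cv2.imwrite("pics/w1.png",f["frame"])
E
```

```text
t: 2.22
eef_pos: [0.5414, -0.125, 0.133]
tcp_rot: [[0.183, 0.983, 0.002], [0.983, -0.183, -0.001], [-0.0, 0.002, -1.0]]
force: [0.6, -0.3, 0.1]
opening: 0.0426
finger_force: 0.0
```

View pics/w1.png

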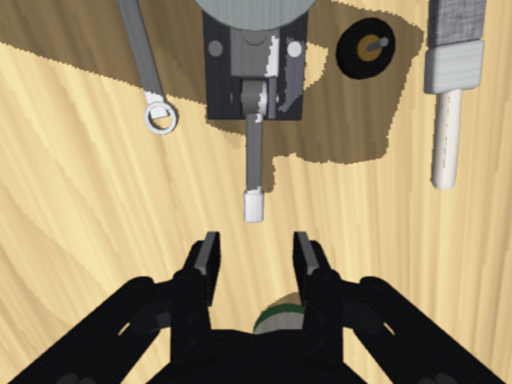

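The lever is centred between the fingers: the bar is at column 254 and the finger midpoint at about 256. Next I descend and pinch it.

```bash
python3 -m jog '[[[0,-0.001,-0.04,0,0,0,0],[0,-0.001,-0.04,0,0,0,0],[0,0,-0.022,0,0,0,0],[0,0,0,0,0,0,0],[0,0,0,0,0,0,1],[0,0,0,0,0,0,1],[0,0,0,0,0,0,1],[0,0,0,0,0,0,1]]]' 25
```

```text
t: 3.28
eef_pos: [0.5388, -0.1267, 0.0318]
tcp_rot: [[0.183, 0.983, -0.006], [0.983, -0.183, 0.0], [-0.001, -0.006, -1.0]]
force: [-13.6, 1.4, 11.7]
opening: 0.0177
finger_force: 27.6
```

```bash
python3 -m jog '[[[-0.002,0,0,0,0,0,1],[0.0005,0.003,0.022,0,0,0,1],[0.0016,0.0083,0.0205,0,0,0,1],[0.0025,0.0133,0.0176,0,0,0,1],[0.0032,0.0173,0.0135,0,0,0,1],[0.0038,0.020,0.0085,0,0,0,1],[0.0019,0.010,0.0021,0,0,0,1],[0,0,0,0,0,0,1],[0,0,0,0,0,0,1]]]'
```

```text
t: 4.4
eef_pos: [0.5528, -0.0545, 0.1157]
tcp_rot: [[0.183, 0.983, 0.002], [0.983, -0.183, 0.0], [0.0, 0.001, -1.0]]
force: [-4.9, -1.4, 6.4]
opening: 0.0174
finger_force: 25.3
```

```bash
python3 -m jog '[[[0,0,0,0,0,0,0],[0,0,0,0,0,0,0],[0,0,0.05,0,0,0,0],[0,0,0.05,0,0,0,0],[0.0108,0.0547,0,0,0,-7,0],[0.0108,0.0547,0,0,0,-7,0],[0,0,0,0,0,0,0],[0,0,0,0,0,0,0]]]' 25
python3 - <<'E'
from h import *
np.set_printoptions(precision=4,suppress=True)
f=grab("wrist"); cv2.imwrite("pics/w2.png",f["frame"]); np.savez("w2.npz",**f)
g=grab("side"); cv2.imwrite("pics/s2.png",cv2.resize(g["frame"][110:260,150:350],None,fx=3,fy=3))
print(f["o"],f["R"],f["f"],f["cx"],f["cy"])
E
```

```text
t: 5.4
eef_pos: [0.5736, 0.0546, 0.2131]
tcp_rot: [[0.415, 0.91, -0.0], [0.91, -0.415, -0.0], [-0.0, -0.0, -1.0]]
force: [0.4, 0.5, -0.3]
opening: 0.0422
finger_force: 0.0
[0.6083 0.1315 0.3551] [[ 0.9099 -0.3926 -0.1339]
 [-0.4148 -0.8616 -0.2925]
 [-0.0005  0.3217 -0.9468]] 270.45905577333855 256.20993145735696 188.43084732206577
```

View pics/w2.png

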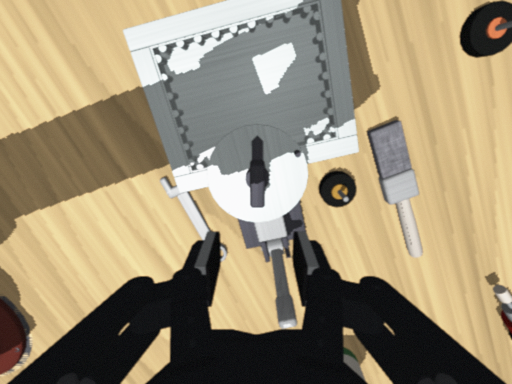

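View pics/s2.png

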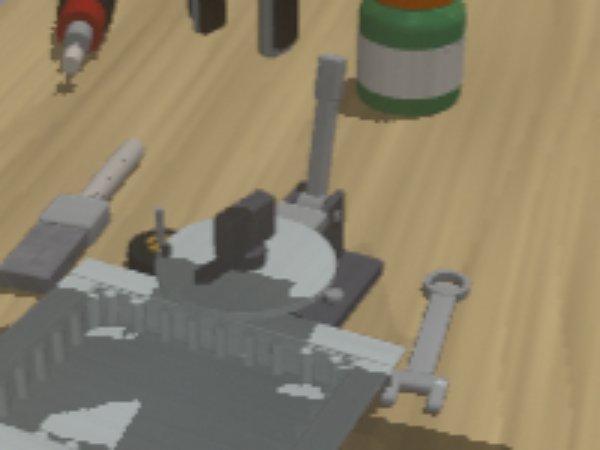

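The lever stands upright. In the wrist view the bar lines up with the tool, with the pointer tip at about (257,138) and the pin at (297,153).

Run:
```python
from h import *
np.set_printoptions(precision=4,suppress=True)
f=dict(np.load("w2.npz"))
P=cloud(f); z=P[...,2]; v,u=np.mgrid[:384,:512]
m=(abs(z-.109)<.004)&(v<215)&(v>120)&(u>230)&(u<290); q=P[m]; print("bar",m.sum(),np.median(q[:,2]),cv2.minAreaRect(q[:,:2].astype(np.float32)))
C=np.array([.5744,.0548])
for n,p in(("tip",ray(f,257,138,.0776)),("pin",ray(f,297,153,.0755))):
    d=p[:2]-C; print(n,p,np.linalg.norm(d),np.degrees(np.arctan2(d[1],d[0])))
m=(abs(z-.0685)<.003)&(v<225)&(v>110)&(u>200)&(u<315);print("dial z",np.median(z[m]))
```

```text
bar 621 0.10731111324536619 ((0.5749624371528625, 0.0557333305478096), (0.043290987610816956, 0.014489862136542797), 65.03265380859375)
tip [0.5923 0.0948 0.0776] 0.04382885952641697 65.85974303723853
pin [0.6238 0.063  0.0755] 0.05007576042561587 9.428833518216413
dial z 0.06758209397410075
```

```bash
python3 -m jog '[[[0.001,0.0006,-0.05,0,0,0,0],[0,0,-0.05,0,0,0,0],[0,0,-0.029,0,0,0,0],[0,0,0,0,0,0,0],[0,0,0,0,0,0,1],[0,0,0,0,0,0,1],[0,0,0,0,0,0,1],[0,0,0,0,0,0,1]]]' 40
```

```text
t: 6.5
eef_pos: [0.5748, 0.0552, 0.087]
tcp_rot: [[0.415, 0.91, 0.0], [0.91, -0.415, 0.0], [0.0, 0.0, -1.0]]
force: [-5.5, 0.7, 4.4]
opening: 0.0143
finger_force: 41.6
```

```bash
python3 -m jog '[[[0,0,0,0,0,-8,1],[0,0,0,0,0,-8,1],[0,0,0,0,0,-8,1],[0,0,0,0,0,-8,1],[0,0,0,0,0,-8,1],[0,0,0,0,0,-8,1],[0,0,0,0,0,-8,1],[0,0,0,0,0,0,1],[0,0,0,0,0,0,1]]]'; python3 -c "
from h import *
print(bot.observe()['torque'])"
```

```text
t: 7.62
eef_pos: [0.5755, 0.0542, 0.087]
tcp_rot: [[0.986, 0.166, 0.002], [0.166, -0.986, -0.002], [0.001, 0.002, -1.0]]
force: [-4.2, -3.2, 6.7]
opening: 0.0141
finger_force: 41.9
[-0.64677002  0.80972419 -0.14481361]
```

```bash
python3 -m jog '[[[0,0,0,0,0,0,0],[0,0,0,0,0,0,0],[0,0,0.05,0,0,0,0],[0,0,0.05,0,0,0,0],[0,0,0.03,0,0,0,0],[0,0,0,0,0,0,0],[0,0,0,0,0,0,0]]]'
python3 - <<'E'
from h import *
np.set_printoptions(precision=4,suppress=True)
f=grab("wrist"); cv2.imwrite("pics/w3.png",f["frame"]); np.savez("w3.npz",**f)
E
```

```text
t: 8.5
eef_pos: [0.5741, 0.0552, 0.2132]
tcp_rot: [[0.986, 0.165, -0.002], [0.165, -0.986, 0.0], [-0.002, -0.001, -1.0]]
force: [1.0, -0.5, -0.6]
opening: 0.0428
finger_force: 0.0
```

View pics/w3.png

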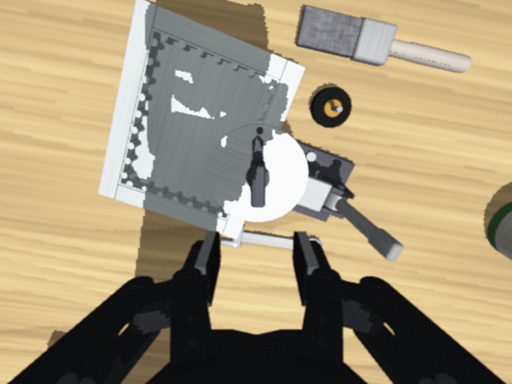

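The pointer tip (257,138) now points straight at the pin (260,130). Next I re-grip the lever and reverse the arc.

```bash
python3 -m jog '[[[-0.003,-0.0157,0,0,0,10,0],[-0.003,-0.0157,0,0,0,10,0],[-0.003,-0.0157,0,0,0,10,0],[-0.003,-0.0157,0,0,0,10,0],[-0.003,-0.0157,0,0,0,10,0],[-0.003,-0.0157,0,0,0,10,0],[-0.003,-0.0155,0,0,0,10,0],[0,0,-0.05,0,0,0,0],[0,0,-0.047,0,0,0,0],[0,0,0,0,0,0,1],[0,0,0,0,0,0,1],[0,0,0,0,0,0,1]]]' 60
```

```text
t: 10.05
eef_pos: [0.5526, -0.054, 0.115]
tcp_rot: [[0.183, 0.983, -0.002], [0.983, -0.183, 0.001], [0.001, -0.002, -1.0]]
force: [6.4, -0.1, -21.4]
opening: 0.0165
finger_force: 58.9
```

```bash
python3 -m jog '[[[0,0,0,0,0,0,1],[-0.0019,-0.010,-0.0021,0,0,0,1],[-0.0038,-0.020,-0.0085,0,0,0,1],[-0.0032,-0.0173,-0.0135,0,0,0,1],[-0.0025,-0.0133,-0.0176,0,0,0,1],[-0.0016,-0.0083,-0.0205,0,0,0,1],[-0.0005,-0.003,-0.022,0,0,0,1],[0,0,-0.004,0,0,0,1],[0,0,0,0,0,0,1],[0,0,0,0,0,0,1]]]'
```

```text
t: 11.3
eef_pos: [0.5388, -0.1277, 0.0338]
tcp_rot: [[0.183, 0.983, -0.007], [0.983, -0.183, -0.001], [-0.002, -0.006, -1.0]]
force: [-17.9, -1.2, 18.1]
opening: 0.0166
finger_force: 68.9
```

```bash
python3 -m jog '[[[0,0,-0.003,0,0,0,1],[0,0,0,0,0,0,1],[0,0,0,0,0,0,0],[0,0,0,0,0,0,0],[0,0,0.05,0,0,0,0],[0,0,0.06,0,0,0,0],[-0.0,-0.0,0.06,0,0,0,0],[-0.05,-0.03,0,0,0,0,0],[-0.06,0,0,0,0,0,0],[-0.06,0,0,0,0,0,0],[0,0,0,0,0,0,0],[0,0,0,0,0,0,0]]]'
python3 - <<'E'
from h import *
np.set_printoptions(precision=4,suppress=True)
f=grab("top"); P=cloud(f); z=P[...,2]; v,u=np.mgrid[:384,:512]
cv2.imwrite("pics/t4.png",cv2.resize(f["frame"][140:230,190:345],None,fx=5,fy=5,interpolation=cv2.INTER_CUBIC))
for n,F in(("now",f),("start",dict(np.load("top0.npz")))):
    z=cloud(F)[...,2]
    print(n,"dial",np.median(z[175:205,235:255]),"lever",[round(float(np.max(z[190:222,c])),4) for c in range(294,336,5)])
E
```

```text
t: 12.8
eef_pos: [0.3709, -0.157, 0.1976]
tcp_rot: [[0.183, 0.983, 0.003], [0.983, -0.183, -0.001], [-0.001, 0.003, -1.0]]
force: [1.0, 0.8, -0.1]
opening: 0.0426
finger_force: 0.0
now dial 0.06244285007591033 lever [0.8168, 0.8168, 0.0563, 0.0545, 0.0555, 0.0548, 0.0576, 0.0562, 0.0565]
start dial 0.06256998517327889 lever [0.0574, 0.0559, 0.0559, 0.0554, 0.0573, 0.0567, 0.0568, 0.0563, 0.057]
```

View pics/t4.png

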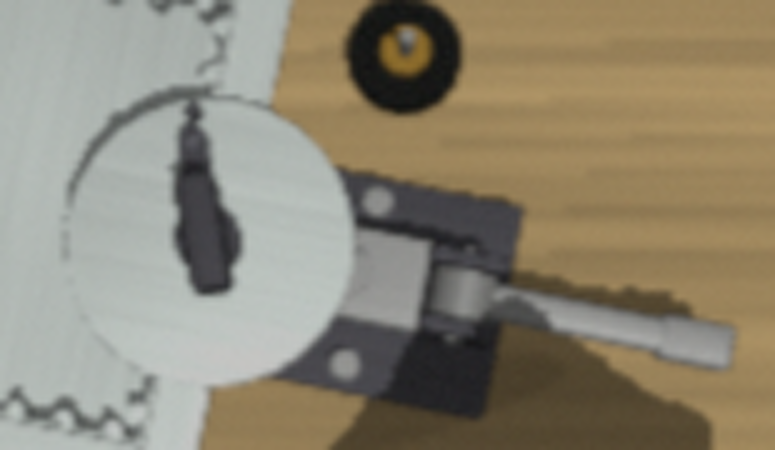

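The lever is level, at the same height as at the start. The pointer (193,125) meets the pin (194,110), and the tray and the bystanders have not moved.

```bash
python3 -c "
from rig import bot
print(bot.hand_in())"
```

```text
the job is handed in; nothing more can be done
None
```

I opened the lever, turned the nut clockwise until its pointer stood at the index pin, closed the lever fully and handed the job in at about 13 s. The last picture shows the lever level, the pointer at the pin, and the tray and flap wheel unmoved; the wrench was outside that crop, and I did not measure the foot's force on the rim.

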